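# Drive the gib key of the belt pulley

## Robot

A 7-joint arm with a two-finger parallel gripper is mounted at the origin on the work surface. World frame = base frame: x ahead of the robot, y to its left, z up, the work surface at z = 0. Lengths are in m, angles in rad, forces in N, time in s.
With the tool pointing down it reaches from about 0.35 to 0.9 m from the base axis. Payload 8.1 kg.
Tool frame: the origin (TCP) lies at the very end of the fingers, on their centre line; the grasp point (between the pads) lies 19 mm behind it (arm.tcp_to_grasp is the distance from the TCP to the grasp point, in m); z points along the fingers, y is the line along which they close (so a half turn about z gives the same grasp; the last joint's range is limited). The gripper opens to 92 mm and grips with 3 to 60 N. Pads are 19 mm wide; open, the fingers measure 130 mm over their backs; the gripper's body (75 mm by 190 mm) begins 47 mm behind the grasp point.
Start: joints at [-0.103, 0.434, 0.025, 1.573, -0.012, 1.134, -0.075], TCP at [0.625, -0, 0.227] pointing down, gripper open.
Joint ranges: [-2.62, 2.62], [-0.44, 2.09], [-1.27, 1.32], [0.08, 2.57], [-1.32, 4.46], [0.12, 2], [-2.74, 2.74]. Speed limits (rad/s): [2.22, 2.22, 3.01, 3.01, 3.14, 3.14, 3.14].

## Interface

Orientations are given as a rotation vector (axis times angle).
In Python, from cell import arm gives the robot as it stands.
- The arm moves only by the tool nudge_tcp, called after "Call:" by a JSON object that holds its "api" and its "payload", one argument or row to a line. Schema: {"type":"object","properties":{"segments":{"type":"object","properties":{"moves":{"type":"array","items":{"type":"array","items":{"type":"number"},"minItems":5,"maxItems":5},"minItems":1,"maxItems":10}},"additionalProperties":false,"required":["moves"]},"grip_n":{"type":"number"},"only":{"type":"string"},"quiet":{"type":"boolean"},"lines":{"type":"string"}},"required":["segments"],"additionalProperties":false}. segments is an object whose key "moves" holds a list of rows, 1 to 10 of them, each of 5 numbers: dx, dy, dz in m, then a turn about the tool's z in rad, then the opening from 0.0 (shut) to 1.0 (fully open); each row shifts and turns the commanded pose from where the row before left it, along the tool's axes as they then stand; what a row does not reach is not made up. A row lasts 1/10 s, in which the tool goes at most 0.05 m and 0.15 rad, less where a joint would pass 70% of its speed; a pose out of reach is approached as far as the arm can. The fingers move at their own pace and stop on an object; grip_n is the grip in N (left out, the last holds). Time passes only in rows, so rows that do not move let the fingers close. The tool returns the time, the measured TCP pose, the force, the opening and the grip force at its end. only (a regular expression) keeps the lines of the reply that match it, lines (a string "A,B") keeps lines A to B, and quiet returns only ok. Input that does not fit is refused with a message, and nothing moves.
- arm.observe(): the state, without advancing time (a new reading comes with each control period).
- arm.get_image(name): name is "scene" or "side" or "wrist"; returns a dict with "image" (480x640x3 uint8, blue, green, red), "fx", "fy", "cx", "cy" (pixels), "cam_to_world" (4x4, takes a point from camera to world coordinates); the wrist camera has in their place "mount" (4x4, takes a point from camera to tool coordinates, whose origin is the TCP and whose axes are the flange's). Camera axes: x right, y down, z forward; pixel columns grow to the right and rows downward; lengths in m; the calibration is good to about 2 mm. A picture is of the moment at which its call begins: read the wrist's pose just before it. There is no depth.
- arm.sign_off(): hands the job in; it is judged then, once.
The state is a dict: "clock": time; "joints": joint angles; "dq": joint speeds; "joint_efforts": joint torques, N m; "position": TCP position; "ee_rot": TCP orientation; "force": force on the tool from outside, world axes, zero at the start; "ft_torque": the same for the moment, N m; "width": opening from 0.0 (shut) to 1.0 (fully open); "gripper_force": force on a finger pad.
Only numpy, scipy, OpenCV 4.12 (cv2) and the standard library are available. Lean on these libraries where they do the work, as an engineer would, in place of code of your own. Each camera call takes 0.05 s, during which the arm holds its last target. There are 200 camera calls.

## Task

The finishing machine's belt pulley sits loose on its upright shaft stub in the bench vice: take the gib-head taper key from the wooden stand, start it by hand in the keyway between shaft and hub (tapered face and the overhang of its head towards the hub) and let go of it. Then drive it with the brass pounder, in at least two separate taps with the pounder lifted off in between, until it is tight and goes no further, and stand the pounder upright back on the bench. Leave everything else on the bench where it is.

Things in the scene. Friction and masses are not known exactly. Their poses are not given: they have to be found in the camera images.
- vice: grey machine vice fixed to the bench, 205 x 112, jaws 62 high, screw handle at its local -x end (128 from the origin, 43 high). Holds a 44 thick steel shaft stub upright, its end 111 above the bench. Origin on the bench on the shaft's axis, z up, local +x points from the axis to the keyway; yaw up to 30 degrees either way
- pulley: dark iron V-belt pulley on the shaft, 160 across, rim from 69 to 109 above the bench, hub 76 across, its flat top face 114 above the bench. Does not turn; has 1.2 of slack on the shaft, which the key takes up by pushing the pulley along +x. Origin and axes as the vice (on the bench)
- keyway (a point): centre of the keyway's mouth at the hub's top face; axes as the vice: x from the shaft outward, y across the keyway. The keyway is an upright slot 50 deep, 15.5 wide in y, mouth chamfered by 2 on both flanks. In x: from the shaft's upright flat (6 inward of this point) to the hub's wall (6 outward at the mouth, leaning inward 1 in 10 going down, as the key)
- key: steel gib-head taper key, 72 tall, upright and head up in one of the stand's pockets (the one with a square head). Origin at the foot of the tip, z up. Shank 54 long, 14 wide (y), straight face at x = -6, tapered face on +x: 8.5 thick at the tip, 1 in 10 to 13.9 under the head. Head: x -6 to +16, 14 wide, 18 tall. 0.11 kg. In the stand it has the stand's yaw and up to 2 degrees of lean
- key_head (a point): middle of the underside of the key's head (54 above the tip, 5 to +x of the key's origin). Its height above keyway is the gap between head and hub: about 18 when the key slips in freely and first wedges and stays; from there it moves only under more than some 8 to 15 N, yielding slowly (some mm to a tap of 15 to 20 N), and comes up hard at about 3 to 6
- key_top (a point): middle of the top of the key's head, where it is struck; 72 above the tip, 5 to +x of the key's origin
- pounder: brass pounder standing upright on its flat striking face: brass head 44 across and 38 tall, neck 20 across up to 44, round upright wooden handle 28 across from 49 to 116, rounded off at 125. About 0.5 kg. Origin at the centre of the striking face (underside), z up along the handle. Used as it stands, face down
- stand: beech tool stand fixed to the bench, 130 (x) x 46 (y) x 46 tall, three equal pockets in a row along its x at -38, 0 and +38, each 13.8 (x) x 15.6 (y), 38 deep (floor 8 above the bench). Holds the key and two round punches in any order; on either side of the bench. Origin at the centre of its underside
- punch_a: round steel punch, 12 across, 80 long, standing in another pocket of the stand (top 88 above the bench); bystander. Origin at its tip
- punch_b: round steel punch, 12 across, 80 long, standing in another pocket of the stand (top 88 above the bench); bystander. Origin at its tip
- hammer: shoemaker's hammer lying on the bench, about 220 long, steel head with a round face and a flat pein, wooden handle; bystander. Origin under its handle, near the middle
- glue_tin: round closed tin, 84 across, 105 tall; bystander. Origin at the centre of its underside
- glue_bottle: squat bottle with a pointed nozzle, 62 across, 143 tall; bystander. Origin at the centre of its underside
- polish_jar: small jar, 60 across, 40 tall; bystander. Origin at the centre of its underside
- soles: stack of four half-soles, about 125 x 80 x 28; bystander. Origin at the centre of its underside
- heel_block: rubber heel, about 66 x 66 x 20; bystander. Origin at the centre of its underside

How it is judged:
On the way, in this order (a step that is already met when the one before it is completed fails the run):
1. the key stands started in the keyway, let go, its shank at least 24 mm in and its head still more than 10 mm above the hub (x of key_head in the frame of keyway between -0.001 and 0.01 m and y of key_head in the frame of keyway between -0.004 and 0.004 m and angle between key's own z axis and vertical below 0.09 rad and z of key_head in the frame of keyway between 0.01 and 0.03 m and contact force between the fingers and key below 0.05 N), for 0.2 s.
2. the pounder lands on the started key (more than 3 N), its head still more than 10 mm above the hub (x of key_head in the frame of keyway between -0.001 and 0.01 m and y of key_head in the frame of keyway between -0.004 and 0.004 m and angle between key's own z axis and vertical below 0.09 rad and z of key_head in the frame of keyway between 0.01 and 0.03 m and contact force between pounder and key above 3 N).
3. the pounder is lifted off the key, more than 4 mm clear (x of key_head in the frame of keyway between -0.001 and 0.01 m and y of key_head in the frame of keyway between -0.004 and 0.004 m and angle between key's own z axis and vertical below 0.09 rad and z of pounder in the frame of key_top above 0.004 m and contact force between pounder and key below 0.05 N).
4. the pounder lands on the key again (more than 3 N) (x of key_head in the frame of keyway between -0.001 and 0.01 m and y of key_head in the frame of keyway between -0.004 and 0.004 m and angle between key's own z axis and vertical below 0.09 rad and contact force between pounder and key above 3 N).
At the end, for the whole second after the job is handed in: the key is driven tight: upright in the keyway (tilt under 5 degrees, head overhanging the hub), the underside of its head less than 7.5 mm above the hub's top face, at rest; the pounder stands upright on the bench on its striking face (within 3 degrees), at rest (x of key_head in the frame of keyway between -0.001 and 0.01 m and y of key_head in the frame of keyway between -0.004 and 0.004 m and angle between key's own z axis and vertical below 0.09 rad and z of key_head in the frame of keyway between -0.001 and 0.0075 m and linear speed of each of key, pounder below 0.01 m/s and height (world z) of pounder between -0.003 and 0.004 m and angle between pounder's own z axis and vertical below 0.06 rad); the robot touches nothing.
It fails at once if a bystander on the bench (hammer, glue tin, glue bottle, polish jar, soles, heel block) or a punch in the stand shifted by more than 30 mm (distance of any of hammer, glue_tin, glue_bottle, polish_jar, soles, heel_block, punch_a, punch_b from where it was at the start of the episode above 0.03 m).
It fails at once if the pounder falls over (tilt over 45 degrees) (angle between pounder's own z axis and vertical above 0.8 rad).
It also fails if it takes over 72 s, if anything falls off the work surface, if the arm or the gripper's body presses on something with over 40 N, if the wrist force passes 120 N, or if a joint passes its speed limit or range.

## Working session

There is one attempt and no reset: what is moved stays moved. The work goes in short steps, Python scripts to look and compute and a tool call to move; the robot and the scene stay as the last step left them, time stands still between calls to the robot, and variables do not carry over. Pictures are saved under pics/ and viewed, at most 10 in all, crops included, and the job is handed in when it is done.

```bash
ls; mkdir -p pics
```

Run:
```python
from cell import arm
import cv2,numpy as np
print(arm.observe())
for n in("scene","side"):
    d=arm.get_image(n); cv2.imwrite(f"pics/{n}0.png",d["image"]); print(n,d["fx"],d["cx"],d["cy"],np.round(d["cam_to_world"],3).tolist())
d=arm.get_image("wrist");cv2.imwrite("pics/wrist0.png",d["image"]);print(d["fx"],np.round(d["mount"],4).tolist())
```

```text
cell.py
pics
{'clock': 0.0, 'joints': array([-0.10258996,  0.43523102,  0.02496024,  1.57408785, -0.01158465,
        1.13399405, -0.07511528]), 'dq': array([-1.07014451e-04,  2.41968737e-05, -1.14149140e-03,  9.83240828e-04,
       -1.03785023e-03, -4.73346464e-04,  1.18133348e-03]), 'joint_efforts': array([ 3.89017032e-04, -6.67853522e+01,  9.84863900e-01, -3.14464223e+01,
       -6.05165795e-02,  4.27553023e-02,  1.12382318e-04]), 'position': array([ 6.24493270e-01, -6.09894428e-05,  2.25943413e-01]), 'ee_rot': array([-2.22081826e+00, -2.22064731e+00,  1.90979123e-03]), 'force': array([-0.46461161, -0.17076718, -0.49193299]), 'ft_torque': array([-0.00727467,  0.00715177,  0.02422435]), 'gripper_force': 0.0, 'width': 1.0002096321939256}
scene 574.5093577309011 323.0099087905678 223.99782504825308 [[0.38, 0.646, -0.661, 1.467], [0.925, -0.274, 0.264, -0.35], [-0.01, -0.712, -0.702, 1.056], [0.0, 0.0, 0.0, 1.0]]
side 480.1220565591802 325.41903594225926 236.71654806341047 [[-0.963, -0.164, 0.215, 0.37], [-0.27, 0.566, -0.779, 0.751], [0.006, -0.808, -0.589, 0.675], [0.0, 0.0, 0.0, 1.0]]
349.37835259756713 [[-0.0008, -0.9673, -0.2536, 0.0681], [1.0, -0.0009, 0.0002, 0.0002], [-0.0004, -0.2536, 0.9673, -0.1587], [0.0, 0.0, 0.0, 1.0]]
```

View pics/scene0.png

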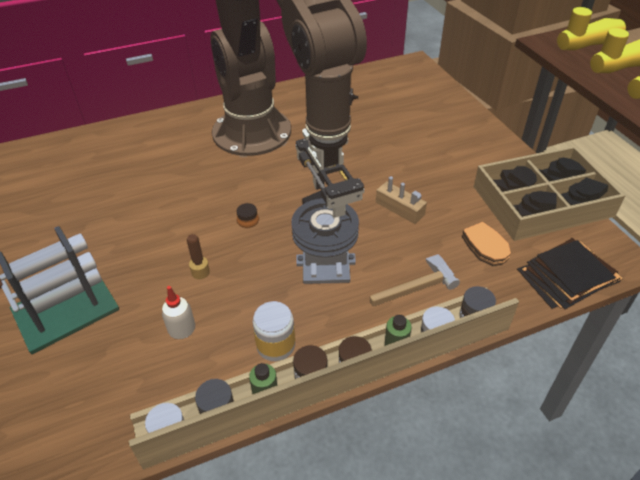

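View pics/side0.png

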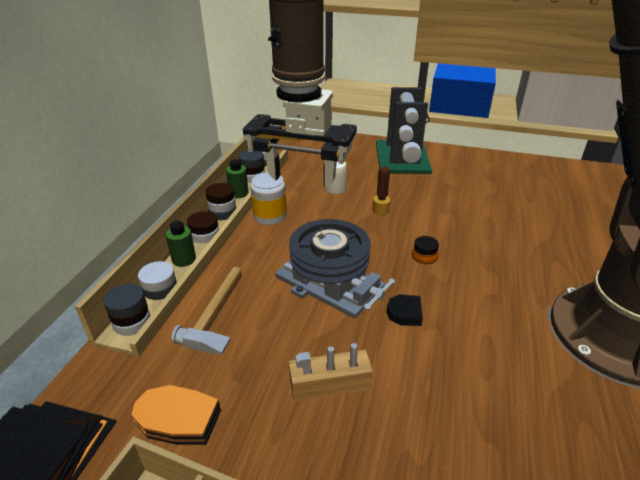

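The scene view shows the pulley at about (325,225), the stand at (401,200) with the square-headed key rightmost at (417,195), and the pounder at (198,258). In the side view the pulley is at (330,240), the key at (304,358), the punches at (331,350) and (353,348), and the pounder at (382,200).

Create h.py:
```python
from cell import arm
import cv2,numpy as np
from scipy.spatial.transform import Rotation as R
def shot(n,name=None):
    o=arm.observe(); d=arm.get_image(n)
    if n=="wrist":
        T=np.eye(4);T[:3,:3]=R.from_rotvec(o["ee_rot"]).as_matrix();T[:3,3]=o["position"];d["T"]=T@d["mount"]
    else: d["T"]=np.array(d["cam_to_world"])
    if name: cv2.imwrite("pics/"+name+".png",d["image"]); np.savez("pics/"+name+".npz",**{k:d[k] for k in("T","fx","fy","cx","cy","image")})
    return d
def load(name): return np.load("pics/"+name+".npz")
def ray(d,u,v):
    r=d["T"][:3,:3]@np.array([(u-d["cx"])/d["fx"],(v-d["cy"])/d["fy"],1]); return d["T"][:3,3],r/np.linalg.norm(r)
def plane(d,u,v,z):
    c,r=ray(d,u,v); return c+r*(z-c[2])/r[2]
def tri(*obs):  # (d,u,v)...
    A=np.zeros((3,3));b=np.zeros(3);L=[ray(*o) for o in obs]
    for c,r in L: P=np.eye(3)-np.outer(r,r);A+=P;b+=P@c
    x=np.linalg.solve(A,b); return x,[round(1e3*np.linalg.norm((np.eye(3)-np.outer(r,r))@(x-c)),1) for c,r in L]
def proj(d,p):
    q=np.linalg.inv(d["T"])@np.append(p,1); return d["fx"]*q[0]/q[2]+d["cx"],d["fy"]*q[1]/q[2]+d["cy"]
def plan(p,yaw_y):  # tool displacement to TCP p, and turn so that tool y lies along world angle yaw_y (mod pi)
    o=arm.observe();M=R.from_rotvec(o["ee_rot"]).as_matrix();d=M.T@(np.array(p)-o["position"])
    v=M.T@np.array([np.cos(yaw_y),np.sin(yaw_y),0]);t=np.arctan2(-v[0],v[1]);t=(t+np.pi/2)%np.pi-np.pi/2
    print("TCP",o["position"].round(4),"tool d",d.round(4),"turn",round(t,4),"j7",o["joints"][6].round(2),"tilt",M[:,2].round(4))
```

Run:
```python
from h import *
a=shot("scene","sc1");b=shot("side","sd1")
for n,p,q in [("pulley",(325,222),(330,240)),("key",(417,193),(303,358)),("punch_near",(390,181),(354,346)),("pounder top",(193,238),(384,171)),("pnd base",(200,273),(381,212))]:
    x,e=tri((a,*p),(b,*q));print(n,x.round(3),e)
```

```text
pulley [0.566 0.013 0.108] [np.float64(2.9), np.float64(2.9)]
key [0.534 0.283 0.078] [np.float64(0.7), np.float64(0.7)]
punch_near [0.464 0.24  0.08 ] [np.float64(2.5), np.float64(2.5)]
pounder top [ 0.509 -0.286  0.118] [np.float64(0.0), np.float64(0.0)]
pnd base [ 0.508 -0.29  -0.003] [np.float64(0.3), np.float64(0.3)]
```

View pics/wrist0.png

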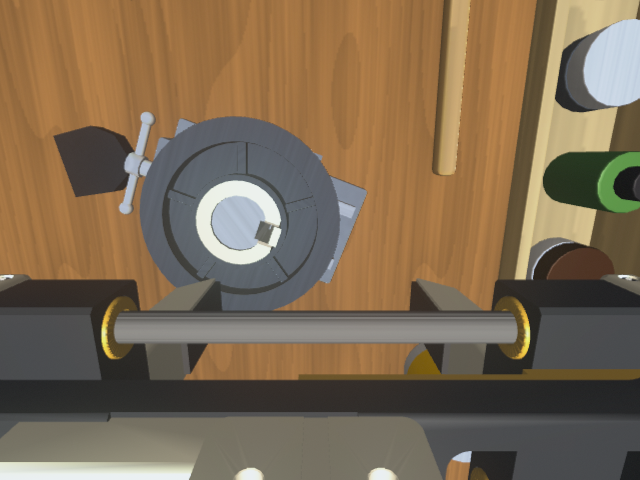

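The wrist view shows the pulley from above. The bright hub ring is centred at (239,222), the shaft at (236,222) and the keyway slot at about (267,232). The vice handle is at left, (137,165), so the keyway points to world +x, turned slightly to -y.

Run:
```python
from h import *
shot("wrist","w1")
```

Call:
{"api": "nudge_tcp", "payload": {
  "segments": {"moves":[[0, -0.04, 0, 0, 1], [0, -0.04, 0, 0, 1], [0, -0.02, 0, 0, 1], [0, 0, 0, 0, 1], [0, 0, 0, 0, 1]]},
  "grip_n": 20
}}

```text
clock: 0.8
position: [0.5253, -0.0, 0.2272]
ee_rot: [2.221, 2.221, 0.001]
force: [0.8, 0.2, 1.1]
width: 1.002
gripper_force: 0.0
```

Run:
```python
from h import *
shot("wrist","w2")
```

Call:
{"api": "nudge_tcp", "payload": {
  "segments": {"moves":[[0.04, 0, 0, 0, 1], [0.04, 0, 0, 0, 1], [0.04, 0, 0, 0, 1], [0.04, 0, 0, 0, 1], [0.04, 0, 0, 0, 1], [0, 0, 0, 0, 1], [0, 0, 0, 0, 1], [0, 0, 0, 0, 1]]}
}}

```text
clock: 1.65
position: [0.5257, 0.1989, 0.2264]
ee_rot: [2.223, 2.219, -0.001]
force: [-0.5, -0.6, 1.1]
width: 0.999
gripper_force: 0.0
```

Run:
```python
from h import *
shot("wrist","w3")
```

Call:
{"api": "nudge_tcp", "payload": {
  "segments": {"moves":[[0, 0.04, 0, 0, 1], [0, 0.02, 0, 0, 1], [0, 0, 0, 0, 1], [0, 0, 0, 0, 1]]}
}}

```text
clock: 2.1
position: [0.5852, 0.1987, 0.2264]
ee_rot: [-2.224, -2.219, 0.001]
force: [-0.4, -0.3, 0.4]
width: 1.001
gripper_force: 0.0
```

Run:
```python
from h import *
shot("wrist","w4")
i=lambda n:load(n)["image"]
A=i("w2")[100:320,150:550];A=cv2.resize(A,(400,220))
top=i("w3")[60:380,120:520]
bot=i("w1")[150:300,180:300]
cv2.imwrite("pics/m1.png",np.hstack([cv2.resize(top,(480,384)),cv2.resize(bot,None,fx=2.56,fy=2.56)])); print(cv2.imread("pics/m1.png").shape)
```

```text
(384, 787, 3)
```

View pics/m1.png

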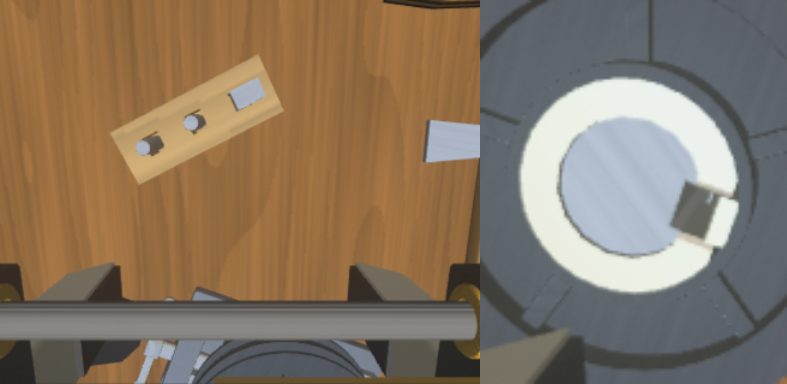

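The mosaic shows the stand and key head in w3: the head is at about (326,137), with the punches at (244,182) and (282,162). The head is spaced wider than the punches, so its overhang points away from them. On the right is the hub ring with the keyway slot at the shaft's edge. Next I measure these with masks.

Run:
```python
from h import *
def blobs(d,roi,f):
    x0,y0,x1,y1=roi;im=d["image"][y0:y1,x0:x1];hsv=cv2.cvtColor(im,cv2.COLOR_BGR2HSV).astype(int)
    m=f(hsv).astype(np.uint8)*255
    cs,_=cv2.findContours(m,cv2.RETR_EXTERNAL,cv2.CHAIN_APPROX_NONE)
    return [c+np.array([[x0,y0]]) for c in cs if cv2.contourArea(c)>40]
D={n:load(n) for n in("w1","w2","w3","w4")}
# key head: bright & low saturation
for n,roi in(("w3",(210,100,370,220)),("w4",(150,100,330,220))):
    for c in blobs(D[n],roi,lambda h:(h[...,1]<75)&(h[...,2]>135)):
        r=cv2.minAreaRect(c);print(n,np.round(r[0],1),np.round(r[1],1),round(r[2],1),cv2.contourArea(c)); 
        for z in(.08,):
            P=np.array([plane(D[n],*q,z) for q in cv2.boxPoints(r)]);
            E=[P[1]-P[0],P[2]-P[1]];print("  c",P.mean(0).round(4),[(round(1e3*np.hypot(*e[:2]),1),round(np.degrees(np.arctan2(e[1],e[0])),1)) for e in E])
# hub ring: pale
for n,roi in(("w1",(180,150,300,300)),("w2",(300,120,480,300))):
    for c in blobs(D[n],roi,lambda h:(h[...,2]>215)&(h[...,1]<60)):
        if cv2.contourArea(c)<800: continue
        hull=cv2.convexHull(c);e=cv2.fitEllipse(hull);print(n,"ring",np.round(e[0],1),np.round(e[1],1),plane(D[n],*e[0],.114).round(4),len(c))
i3=D["w3"]["image"][110:200,225:355];i4=D["w4"]["image"][100:200,140:330];i2=D["w2"]["image"][150:290,330:470]
cv2.imwrite("pics/m2.png",np.hstack([cv2.resize(i3,(390,270),interpolation=0),cv2.resize(i2,(270,270),interpolation=0)]))
```

```text
w3 [238.5 183. ] [12. 11.] 90.0 101.5
  c [0.4599 0.2437 0.08  ] [(np.float64(9.4), np.float64(-0.1)), (np.float64(10.2), np.float64(-93.1))]
w3 [278.5 162. ] [12. 11.] 90.0 107.0
  c [0.4949 0.2612 0.08  ] [(np.float64(9.3), np.float64(-0.1)), (np.float64(9.9), np.float64(-91.4))]
w3 [326.3 137.6] [18.3 26.8] 63.4 446.0
  c [0.5353 0.2809 0.08  ] [(np.float64(22.0), np.float64(25.3)), (np.float64(14.8), np.float64(-61.7))]
w4 [167.8 182.8] [12.  11.3] 45.0 103.0
  c [0.4584 0.244  0.08  ] [(np.float64(10.2), np.float64(41.4)), (np.float64(9.7), np.float64(-47.8))]
w4 [206.5 162. ] [12. 11.] 90.0 106.0
  c [0.4932 0.2613 0.08  ] [(np.float64(9.3), np.float64(-0.2)), (np.float64(9.9), np.float64(-94.5))]
w4 [255.1 137.2] [18.1 26.5] 61.7 439.5
  c [0.5354 0.2812 0.08  ] [(np.float64(22.2), np.float64(26.4)), (np.float64(14.2), np.float64(-62.2))]
w1 ring [237.7 221.7] [81.  85.7] [0.5639 0.0173 0.114 ] 375
w2 ring [363.8 221.6] [81.2 85.1] [0.564  0.0172 0.114 ] 375
```

View pics/m2.png

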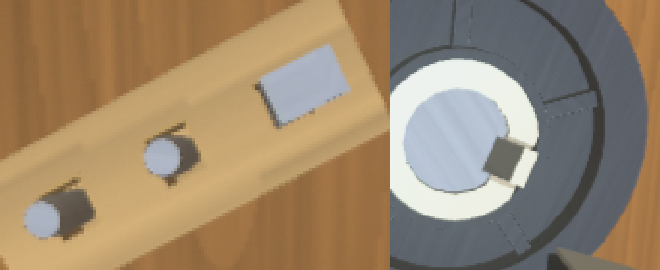

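The crops show the head as a clean rectangle and the slot as a dark square with a bright patch on its outer side. To read the slot mouth, I'll put the camera straight above it and closer.

Call:
{"api": "nudge_tcp", "payload": {
  "segments": {"moves":[[-0.045, 0, 0, 0, 1], [-0.045, 0, 0, 0, 1], [-0.045, 0, 0, 0, 1], [-0.045, 0, 0, 0, 1], [-0.045, 0, 0, 0, 1], [-0.035, 0, 0.02, 0, 1], [0, 0, 0.04, 0, 1], [0, 0, 0, 0, 1], [0, 0, 0, 0, 1]]}
}}

```text
clock: 3.05
position: [0.5842, -0.0589, 0.1672]
ee_rot: [-2.219, -2.221, 0.001]
force: [-0.2, 0.1, 0.5]
width: 0.996
gripper_force: 0.0
```

Run:
```python
from h import *
d=shot("wrist","w5")
c=proj(d,[.586,.010,.114]);print(c)
x,y=int(c[0]),int(c[1])
cv2.imwrite("pics/m3.png",cv2.resize(d["image"][max(y-60,0):y+60,x-80:x+80],None,fx=5,fy=5,interpolation=0));print(x-80,max(y-60,0))
```

```text
(np.float64(318.1083221163169), np.float64(153.75884221483642))
238 93
```

View pics/m3.png

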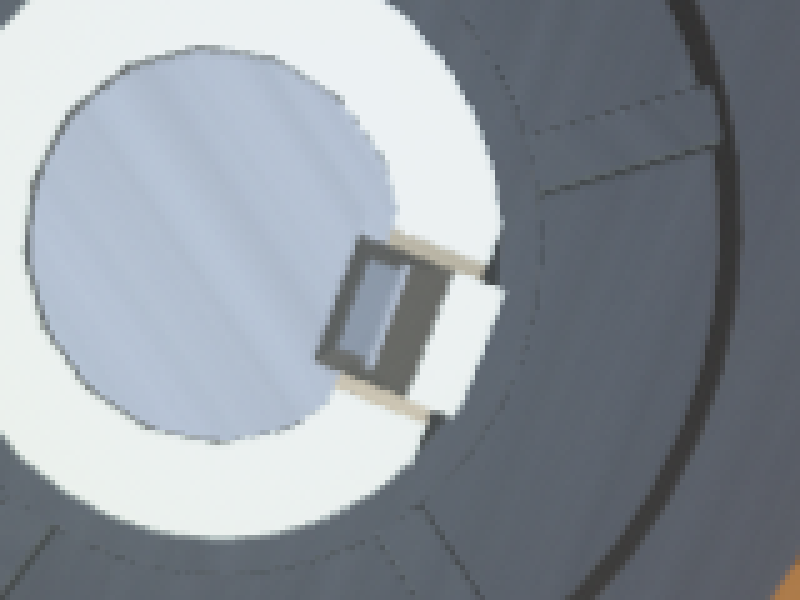

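The overhead crop (5x, offset (238,93)) shows the shaft's flat edge from (362,237) to (318,360). The hub wall's mouth edge runs from (453,272) to (410,393), and the tan chamfers lie on both flanks.

Run:
```python
from h import *
d=load("w5")
f=lambda u,v,z:plane(d,u/5+238,v/5+93,z)[:2]
a,b=f(362,237,.111),f(318,360,.111);c,e=f(453,272,.114),f(410,393,.114)
ch=[f(*q,.114) for q in((396,230),(488,263),(335,388),(425,420))]
ang=lambda v:np.degrees(np.arctan2(v[1],v[0]))
print("flat dir",ang(a-b)-90,"wall dir",ang(c-e)-90,"chamf",ang(ch[1]-ch[0]),ang(ch[3]-ch[2]))
print("widths",np.hypot(*(a-b)),np.hypot(*(c-e)))
m1,m2=(a+b)/2,(c+e)/2
print(m1,m2,np.hypot(*(m2-m1)),"mouth",(m1+m2)/2)
h=cv2.cvtColor(d["image"],cv2.COLOR_BGR2HSV).astype(int)
m=((h[...,2]>215)&(h[...,1]<60)).astype(np.uint8);m[:, :180]=0;m[260:]=0
cs,_=cv2.findContours(m,0,1);c0=max(cs,key=cv2.contourArea);E=cv2.fitEllipse(cv2.convexHull(c0));p=plane(d,*E[0],.114);print("hub centre",p,E)
# shaft from inner edge: axis + rough line
for q in("w1","w2"):
  pass
v=(m1+m2)/2-p[:2];print("axis->mouth",np.hypot(*v),ang(v))
# shaft circle from crop pts
P=np.array([f(*q,.111) for q in((205,46),(72,105),(28,250),(70,375),(215,441),(350,105),(393,190))]);
A=np.c_[2*P,np.ones(len(P))];s=np.linalg.lstsq(A,(P**2).sum(1),rcond=None)[0];print("shaft",s[:2],np.sqrt(s[2]+s[:2]@s[:2]));v=(m1+m2)/2-s[:2];print(np.hypot(*v),ang(v))
plan([.5353,.281,.2],np.radians(26.3+90))
```

```text
flat dir -20.65327434476505 wall dir -19.773198798033263 chamf -18.92073064165702 -19.20534192540417
widths 0.015086348956411876 0.014689860625261638
[0.57880188 0.01055904] [0.58963067 0.00667602] 0.011503930981257874 mouth [0.58421627 0.00861753]
hub centre [0.56395602 0.01775609 0.114     ] ((280.177978515625, 139.9313507080078), (114.04322814941406, 119.70942687988281), 168.05746459960938)
axis->mouth 0.02222591822247628 -24.27816978713781
shaft [0.56395343 0.0162701 ] 0.022423249629694452
0.021659746102879178 -20.689807599354324
TCP [ 0.5853 -0.0587  0.1682] tool d [ 0.3398 -0.0494 -0.0316] turn 1.1134 j7 0.02 tilt [ 9.e-04  7.e-04 -1.e+00]
```

Call:
{"api": "nudge_tcp", "payload": {
  "segments": {"moves":[[0.0425, -0.006, -0.004, 0, 1], [0.0425, -0.006, -0.004, 0, 1], [0.0425, -0.006, -0.004, 0, 1], [0.0425, -0.006, -0.004, 0, 1], [0.0425, -0.006, -0.004, 0, 1], [0.0425, -0.006, -0.004, 0, 1], [0.0425, -0.006, -0.004, 0, 1], [0.0425, -0.006, -0.004, 0, 1], [0, 0, 0, 0.14, 0.6], [0, 0, 0, 0.14, 0.6]]}
}}

```text
clock: 4.1
position: [0.5363, 0.2839, 0.2012]
ee_rot: [-2.509, -1.889, -0.006]
force: [0.4, -0.6, -0.6]
width: 0.872
gripper_force: 0.0
```

Call:
{"api": "nudge_tcp", "payload": {
  "segments": {"moves":[[0, 0, 0, 0.14, 0.6], [0, 0, 0, 0.14, 0.6], [0, 0, 0, 0.14, 0.6], [0, 0, 0, 0.14, 0.6], [0, 0, 0, 0.14, 0.6], [0, 0, 0, 0.1334, 0.6], [0, 0, 0, 0, 0.6], [0, 0, 0, 0, 0.6]]}
}}

```text
clock: 4.9
position: [0.537, 0.2813, 0.2002]
ee_rot: [-3.057, -0.721, -0.003]
force: [-0.9, 0.1, -0.1]
width: 0.6
gripper_force: 0.0
```

Run:
```python
from h import *
shot("wrist","w6")
plan([.5353,.281,.056],np.radians(26.3+90))
```

```text
TCP [0.537  0.281  0.1999] tool d [-0.0017 -0.0007  0.1439] turn 0.0034 j7 -1.6 tilt [ 0.0012  0.0011 -1.    ]
```

Call:
{"api": "nudge_tcp", "payload": {
  "segments": {"moves":[[-0.0017, -0.0007, 0.045, 0, 0.6], [0, 0, 0.045, 0, 0.6], [0, 0, 0.045, 0, 0.6], [0, 0, 0.010, 0, 0.6], [0, 0, 0, 0, 0.5], [0, 0, 0, 0, 0.3], [0, 0, 0, 0, 0], [0, 0, 0, 0, 0], [0, 0, 0, 0, 0], [0, 0, 0, 0, 0]]},
  "grip_n": 30
}}

```text
clock: 5.95
position: [0.5356, 0.2801, 0.0545]
ee_rot: [-3.059, -0.712, -0.002]
force: [0.8, 0.3, 4.8]
width: 0.154
gripper_force: 30.0
```

Call:
{"api": "nudge_tcp", "payload": {
  "segments": {"moves":[[0, 0, 0, 0, 0], [0, 0, 0, 0, 0], [0, 0, 0, 0, 0]]}
}}

```text
clock: 6.25
position: [0.5356, 0.2801, 0.0545]
ee_rot: [-3.059, -0.712, -0.002]
force: [-1.5, -0.4, 6.9]
width: 0.153
gripper_force: 30.0
```

Run:
```python
from h import *
plan([.5353,.281,.16],np.radians(26.3+90))
```

```text
TCP [0.5356 0.2801 0.0545] tool d [ 0.0002 -0.001  -0.1055] turn -0.0017 j7 -1.57 tilt [ 9.e-04  6.e-04 -1.e+00]
```

Call:
{"api": "nudge_tcp", "payload": {
  "segments": {"moves":[[0, 0, -0.02, 0, 0], [0, 0, -0.02, 0, 0], [0, 0, -0.03, 0, 0], [0, 0, -0.04, 0, 0], [0, 0, -0.04, 0, 0], [0, 0, 0, 0, 0], [0, 0, 0, 0, 0]]}
}}

```text
clock: 6.95
position: [0.5354, 0.28, 0.2044]
ee_rot: [-3.059, -0.712, -0.002]
force: [-0.6, -0.3, -2.2]
width: 0.15
gripper_force: 30.0
```

Run:
```python
from h import *
a=shot("scene","sc2");b=shot("side","sd2")
o=arm.observe()["position"]
ims=[]
for n,d in(("s",a),("d",b)):
    x,y=map(int,proj(d,o));print(n,x,y);ims.append(cv2.resize(d["image"][y-40:y+40,x-50:x+50],(400,320),interpolation=0))
cv2.imwrite("pics/m4.png",np.hstack(ims))
plan([.5353,.281,.2],np.radians(-19.8+90))
```

```text
s 420 154
d 301 298
TCP [0.5343 0.2795 0.2024] tool d [ 0.0016 -0.0009  0.0024] turn 0.8031 j7 -1.6 tilt [-0.0019 -0.0011 -1.    ]
```

View pics/m4.png

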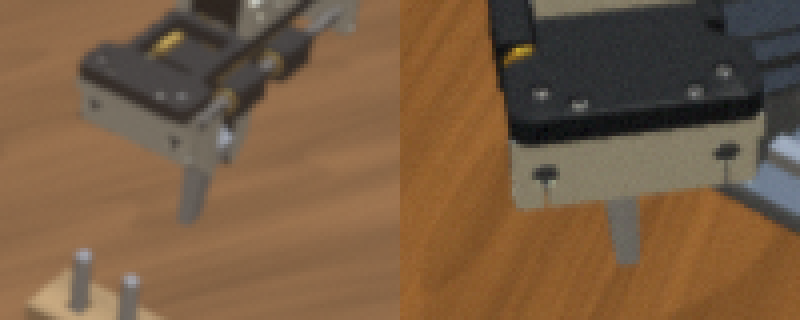

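The key hangs upright in the fingers. The tip is at about (417,169) in the scene view and (308,323) in the side view, and the tapered face is on the +x side as expected.

Run:
```python
from h import *
a=load("sc2");b=load("sd2")
x,e=tri((a,417,169),(b,307.8,323));o=arm.observe();print("tip",x,e)
k=np.array([np.cos(np.radians(26.3)),np.sin(np.radians(26.3)),0]);n=np.array([-k[1],k[0],0])
print("tip rel TCP along key x,y,z",(x-o["position"])@k,(x-o["position"])@n,x[2]-o["position"][2])
# TCP targets: head centre over mouth +5+1.2 along kx
c,s=np.cos(np.radians(-19.8)),np.sin(np.radians(-19.8));kx=np.array([c,s])
M=np.array([.5842,.0087]);t=M+kx*.0062;print(t);plan([*t,.205],np.radians(70.2))
```

```text
tip [0.5266484  0.27816166 0.15348484] [np.float64(0.9), np.float64(0.9)]
tip rel TCP along key x,y,z -0.007459207999380743 0.0021898964695235045 -0.04894719755888266
[0.59003346 0.00659982]
TCP [0.5343 0.2795 0.2024] tool d [-0.0705  0.2695 -0.0024] turn 0.8031 j7 -1.6 tilt [-0.0019 -0.0011 -1.    ]
```

Call:
{"api": "nudge_tcp", "payload": {
  "segments": {"moves":[[0, 0, 0, 0.134, 0], [0, 0, 0, 0.134, 0], [0, 0, 0, 0.134, 0], [0, 0, 0, 0.134, 0], [0, 0, 0, 0.134, 0], [0, 0, 0, 0.133, 0], [0, 0, 0, 0, 0], [0, 0, 0, 0, 0]]}
}}

```text
clock: 7.85
position: [0.5346, 0.2796, 0.2025]
ee_rot: [3.094, -0.534, -0.002]
force: [0.7, 0.2, -1.1]
width: 0.151
gripper_force: 30.0
```

Run:
```python
from h import *
plan([.5900,.0066,.195],np.radians(70.2))
```

```text
TCP [0.5346 0.2796 0.2025] tool d [0.1437 0.2387 0.0079] turn 0.004 j7 -2.32 tilt [-0.0016 -0.0015 -1.    ]
```

Call:
{"api": "nudge_tcp", "payload": {
  "segments": {"moves":[[0.024, 0.0398, 0, 0.004, 0], [0.024, 0.0398, 0, 0, 0], [0.024, 0.0398, 0, 0, 0], [0.024, 0.0398, 0, 0, 0], [0.024, 0.0398, 0, 0, 0], [0.0237, 0.0397, 0.008, 0, 0], [0, 0, 0, 0, 0], [0, 0, 0, 0, 0], [0, 0, 0, 0, 0]]}
}}

```text
clock: 8.75
position: [0.5884, 0.0077, 0.1954]
ee_rot: [-3.094, 0.542, 0.001]
force: [-0.4, 0.7, -1.4]
width: 0.152
gripper_force: 30.0
```

Run:
```python
from h import *
plan([.5900,.0066,.168],np.radians(70.2))
```

```text
TCP [0.5884 0.0077 0.1954] tool d [0.0019 0.0005 0.0274] turn -0.0011 j7 -1.83 tilt [-8.e-04  7.e-04 -1.e+00]
```

Call:
{"api": "nudge_tcp", "payload": {
  "segments": {"moves":[[0.0019, 0.0005, 0.015, 0, 0], [0, 0, 0.012, 0, 0], [0, 0, 0, 0, 0], [0, 0, 0, 0, 0], [0, 0, 0, 0, 0]]}
}}

```text
clock: 9.25
position: [0.5905, 0.0057, 0.1692]
ee_rot: [-3.094, 0.545, -0.001]
force: [0.0, 0.2, -1.9]
width: 0.148
gripper_force: 30.0
```

Run:
```python
from h import *
a=shot("scene","sc3");b=shot("side","sd3")
plan([.5900,.0066,.15],np.radians(70.2))
ims=[]
for n,d in(("s",a),("d",b)):
    x,y=map(int,proj(d,[.584,.0086,.118]));print(n,x-40,y-35);ims.append(cv2.resize(d["image"][y-35:y+35,x-40:x+40],(400,350),interpolation=0))
w=shot("wrist","w7")["image"];ims.append
cv2.imwrite("pics/m5.png",np.hstack(ims))
for d in(a,b):
    print([np.round(proj(d,p),1).tolist() for p in([.5842,.0087,.114],[.579,.0106,.114],[.5896,.0067,.114])])
```

```text
TCP [0.5905 0.0054 0.1693] tool d [-0.0009 -0.0009  0.0193] turn -0.0038 j7 -1.81 tilt [ 9.e-04  1.e-04 -1.e+00]
s 285 188
d 280 198
[[325.1, 225.1], [325.0, 223.4], [325.2, 226.8]]
[[320.5, 235.6], [322.8, 236.6], [318.2, 234.6]]
```

View pics/m5.png

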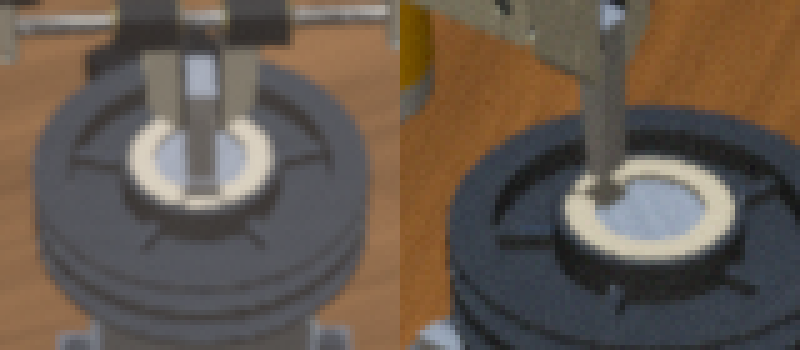

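The key is over the slot in both views: the scene shank spans x 187-217 over the slot at 183-222, and in the side view the tip is right above the dark slot at (605,190). I lower it gently and watch the force.

Call:
{"api": "nudge_tcp", "payload": {
  "segments": {"moves":[[-0.0005, -0.0005, 0.005, 0, 0], [0, 0, 0.005, 0, 0], [0, 0, 0.005, 0, 0], [0, 0, 0.003, 0, 0], [0, 0, 0, 0, 0]]}
}}

```text
clock: 9.9
position: [0.5895, 0.0059, 0.15]
ee_rot: [3.093, -0.547, -0.002]
force: [0.7, -0.2, -0.8]
width: 0.148
gripper_force: 30.0
```

Call:
{"api": "nudge_tcp", "payload": {
  "segments": {"moves":[[0, 0, 0.005, 0, 0], [0, 0, 0.004, 0, 0], [0, 0, 0, 0, 0]]}
}}

```text
clock: 10.2
position: [0.5895, 0.006, 0.1411]
ee_rot: [3.093, -0.546, -0.001]
force: [-0.3, 0.2, -1.4]
width: 0.151
gripper_force: 30.0
```

Call:
{"api": "nudge_tcp", "payload": {
  "segments": {"moves":[[0, 0, 0.005, 0, 0], [0, 0, 0.004, 0, 0], [0, 0, 0, 0, 0]]}
}}

```text
clock: 10.5
position: [0.5893, 0.006, 0.1319]
ee_rot: [3.093, -0.546, -0.002]
force: [-1.9, 0.6, -1.3]
width: 0.153
gripper_force: 30.0
```

Call:
{"api": "nudge_tcp", "payload": {
  "segments": {"moves":[[0, 0, 0.003, 0, 0], [0, 0, 0, 0, 0]]}
}}

```text
clock: 10.7
position: [0.5891, 0.0062, 0.1292]
ee_rot: [3.094, -0.546, -0.003]
force: [-3.6, 2.2, -3.0]
width: 0.152
gripper_force: 30.0
```

Call:
{"api": "nudge_tcp", "payload": {
  "segments": {"moves":[[0, 0, 0.002, 0, 0], [0, 0, 0, 0, 0]]}
}}

```text
clock: 10.9
position: [0.5891, 0.0064, 0.1276]
ee_rot: [-3.093, 0.546, 0.002]
force: [-6.0, 2.4, 1.4]
width: 0.147
gripper_force: 30.0
```

Call:
{"api": "nudge_tcp", "payload": {
  "segments": {"moves":[[-0.001, 0, 0, 0, 0], [0, 0, 0.001, 0, 0], [0, 0, 0, 0, 0]]}
}}

```text
clock: 11.2
position: [0.589, 0.0064, 0.1269]
ee_rot: [-3.093, 0.546, -0.0]
force: [-4.9, 1.7, 3.4]
width: 0.148
gripper_force: 30.0
```

Call:
{"api": "nudge_tcp", "payload": {
  "segments": {"moves":[[0, 0, 0.0015, 0, 0], [0, 0, 0, 0, 0]]}
}}

```text
clock: 11.4
position: [0.589, 0.0064, 0.1255]
ee_rot: [-3.093, 0.546, -0.0]
force: [-5.3, 2.1, 4.5]
width: 0.152
gripper_force: 30.0
```

Call:
{"api": "nudge_tcp", "payload": {
  "segments": {"moves":[[-0.001, 0, 0.001, 0, 0], [0, 0, 0.001, 0, 0], [0, 0, 0, 0, 0]]}
}}

```text
clock: 11.7
position: [0.5889, 0.0065, 0.1239]
ee_rot: [-3.093, 0.547, -0.003]
force: [-3.9, 1.2, 5.4]
width: 0.15
gripper_force: 30.0
```

Call:
{"api": "nudge_tcp", "payload": {
  "segments": {"moves":[[0, 0, 0, 0, 0.2], [0, 0, 0, 0, 0.3], [0, 0, 0, 0, 0.5], [0, 0, 0, 0, 0.6], [0, 0, 0, 0, 0.6], [0, 0, 0, 0, 0.6], [0, 0, -0.02, 0, 0.6], [0, 0, -0.04, 0, 0.6], [0, 0, -0.04, 0, 0.6], [0, 0, 0, 0, 0.6]]}
}}

```text
clock: 12.7
position: [0.5911, 0.0062, 0.2286]
ee_rot: [-3.091, 0.547, -0.014]
force: [0.1, 0.2, -0.2]
width: 0.602
gripper_force: 0.0
```

Run:
```python
from h import *
a=shot("scene","sc4");b=shot("side","sd4");w=shot("wrist","w8")
x,y=map(int,proj(w,[.589,.007,.15]));print(x,y)
ims=[w["image"][max(0,y-75):max(0,y-75)+150,x-100:x+100]]
for d in(a,b):
    x,y=map(int,proj(d,[.584,.0086,.13]));print(x-40,y-35);ims.append(d["image"][y-35:y+35,x-40:x+40])
cv2.imwrite("pics/m6.png",np.hstack([cv2.resize(i,s,interpolation=0) for i,s in zip(ims,((200,150),(300,262),(300,262)))]) if 0 else np.hstack([cv2.resize(i,(int(i.shape[1]*300/i.shape[0]),300),interpolation=0) for i in ims])[:, :])
print(cv2.imread("pics/m6.png").shape)
```

```text
315 256
285 185
280 194
(300, 1084, 3)
```

Run:
```python
import cv2;i=cv2.imread("pics/m6.png");cv2.imwrite("pics/m6b.png",cv2.resize(i,(796,220)))
```

```text
(no output)
```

View pics/m6b.png

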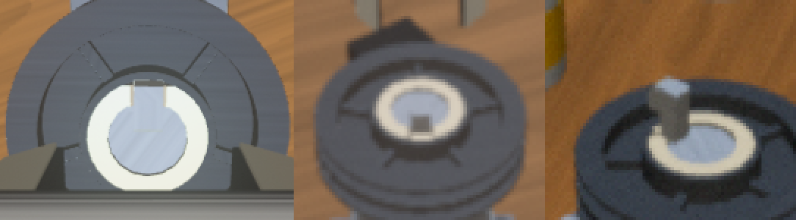

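The key is standing upright in the keyway with its head above the hub and overhang outward (side panel, about (670,90)). Now for the pounder: bottle location first, then a wrist view.

Run:
```python
from h import *
a=load("sc4");b=load("sd4")
print("bottle tip",tri((a,171,292),(load("sd1"),336,155)))
print("jar",tri((a,247,212),(b,426,245)))
plan([.461,-.271,.25],np.radians(70.2))
```

```text
bottle tip (array([ 0.64470474, -0.362204  ,  0.10908698]), [np.float64(5.6), np.float64(5.6)])
jar (array([ 0.38139371, -0.12920506,  0.03187119]), [np.float64(1.5), np.float64(1.5)])
TCP [0.5877 0.0067 0.2228] tool d [-0.024   0.3044 -0.0272] turn -0.004 j7 -1.84 tilt [-3.e-04  2.e-04 -1.e+00]
```

Call:
{"api": "nudge_tcp", "payload": {
  "segments": {"moves":[[-0.003, 0.038, -0.0035, 0, 0.6], [-0.003, 0.038, -0.0035, 0, 0.8], [-0.003, 0.038, -0.0035, 0, 1], [-0.003, 0.038, -0.0035, 0, 1], [-0.003, 0.038, -0.0035, 0, 1], [-0.003, 0.038, -0.0035, 0, 1], [-0.003, 0.038, -0.0035, 0, 1], [-0.003, 0.038, -0.003, 0, 1], [0, 0, 0, 0, 1], [0, 0, 0, 0, 1]]}
}}

```text
clock: 13.85
position: [0.4604, -0.271, 0.2495]
ee_rot: [-3.093, 0.55, 0.003]
force: [0.6, 0.3, -0.5]
width: 1.001
gripper_force: 0.0
```

Run:
```python
from h import *
shot("wrist","p1")
```

Call:
{"api": "nudge_tcp", "payload": {
  "segments": {"moves":[[0, 0.03, 0, 0, 1], [0, 0.03, 0, 0, 1], [0, 0, 0, 0, 1], [0, 0, 0, 0, 1]]}
}}

```text
clock: 14.3
position: [0.4412, -0.326, 0.2499]
ee_rot: [-3.093, 0.545, 0.002]
force: [0.2, 1.5, -0.5]
width: 1.0
gripper_force: 0.0
```

Run:
```python
from h import *
shot("wrist","p2")
C=[]
for n in("p1","p2"):
    d=load(n);h=cv2.cvtColor(d["image"],cv2.COLOR_BGR2HSV).astype(int)
    u,v=map(int,proj(d,[.508,-.288,.125]));print(n,"exp top",u,v,"base",np.round(proj(d,[.508,-.288,.0])),h[v,u],h[max(0,v-60),u])
    # dark handle
    for thr in(70,90):
        m=((h[...,2]<thr)&(h[...,1]>60)).astype(np.uint8);m=cv2.morphologyEx(m,cv2.MORPH_OPEN,np.ones((3,3)))
        for c in cv2.findContours(m,0,1)[0]:
            x,y,w,hh=cv2.boundingRect(c)
            if cv2.contourArea(c)>200 and abs(x+w/2-u)<90 and abs(y+hh/2-v)<90: print(thr,"dark",x,y,w,hh,cv2.minEnclosingCircle(c))
    m=((h[...,0]>17)&(h[...,0]<32)&(h[...,1]>140)&(h[...,2]>90)).astype(np.uint8)
    for c in cv2.findContours(m,0,1)[0]:
        if cv2.contourArea(c)>150: print("brass",cv2.boundingRect(c),cv2.minEnclosingCircle(c))
a=load("p1")["image"];b=load("p2")["image"]
cv2.imwrite("pics/m7.png",np.hstack([a[0:320,100:500],b[0:320,100:500]]))
```

```text
p1 exp top 315 177 base [315. 171.] [ 12 141 112] [ 15 147 154]
brass (298, 374, 184, 6) ((389.5, 377.5), 91.51239013671875)
brass (507, 298, 23, 61) ((516.5, 328.0666809082031), 30.2697811126709)
brass (101, 298, 22, 61) ((114.0, 328.07501220703125), 30.339946746826172)
brass (294, 149, 42, 42) ((314.4200744628906, 169.842529296875), 21.535846710205078)
p2 exp top 242 178 base [265. 171.] [ 12 141 112] [ 15 148 146]
90 dark 246 159 24 30 ((253.7874755859375, 172.53880310058594), 15.618807792663574)
brass (299, 370, 272, 9) ((434.4963073730469, 376.5018310546875), 135.50473022460938)
brass (507, 299, 23, 60) ((516.5, 328.5), 29.841346740722656)
brass (101, 298, 22, 61) ((113.5, 328.0), 30.335721969604492)
brass (243, 150, 40, 43) ((259.95001220703125, 170.35000610351562), 22.208755493164062)
```

View pics/m7.png

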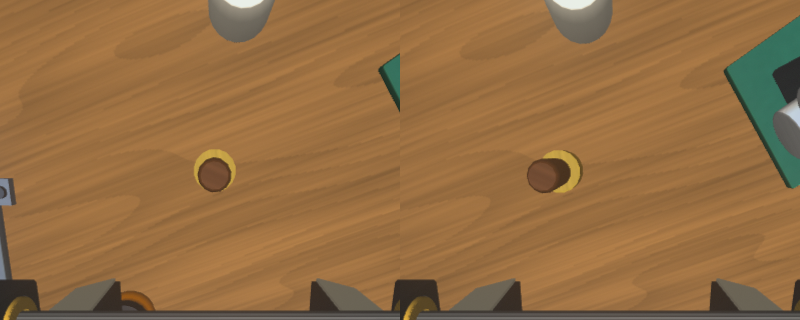

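Both views show the pounder. The handle top is at (314,175) in p1 and (243,176) in p2, with the brass disc at (314,170) in p1. Its surroundings are clear.

Run:
```python
from h import *
p=load("p1");q=load("p2")
print(tri((p,314,175),(q,243.3,176)))
b=plane(p,314.4,169.8,.038);print(b, plane(q,262,171,.038))
plan([b[0],b[1],.2],np.radians(70.2))
```

```text
(array([ 0.50984112, -0.28775079,  0.1168613 ]), [np.float64(0.1), np.float64(0.1)])
[ 0.51055222 -0.2881184   0.038     ] [ 0.50914116 -0.29137825  0.038     ]
TCP [ 0.4416 -0.3253  0.25  ] tool d [ 0.0522 -0.0584  0.05  ] turn -0.0021 j7 -1.18 tilt [-7.0e-04  1.3e-03 -1.0e+00]
```

Call:
{"api": "nudge_tcp", "payload": {
  "segments": {"moves":[[0.026, -0.029, 0, 0, 1], [0.026, -0.029, 0.02, 0, 1], [0, 0, 0.04, 0, 1], [0, 0, 0.04, 0, 1], [0, 0, 0.04, 0, 1], [0, 0, 0.03, 0, 1], [0, 0, 0, 0, 1], [0, 0, 0, 0, 1]]}
}}

```text
clock: 15.15
position: [0.5101, -0.2892, 0.0809]
ee_rot: [-3.094, 0.544, 0.001]
force: [0.5, 0.3, 1.0]
width: 1.002
gripper_force: 0.0
```

Run:
```python
from h import *
plan([.510,-.2883,.08],np.radians(70.2))
```

```text
TCP [ 0.5101 -0.2892  0.0809] tool d [-0.0004 -0.0008  0.0009] turn -0.0024 j7 -1.17 tilt [-7.e-04  8.e-04 -1.e+00]
```

Call:
{"api": "nudge_tcp", "payload": {
  "segments": {"moves":[[0, 0, 0, 0, 0.7], [0, 0, 0, 0, 0.5], [0, 0, 0, 0, 0.4], [0, 0, 0, 0, 0.35], [0, 0, 0, 0, 0.3], [0, 0, 0, 0, 0], [0, 0, 0, 0, 0], [0, 0, 0, 0, 0], [0, 0, 0, 0, 0]]},
  "grip_n": 50
}}

```text
clock: 16.05
position: [0.5095, -0.2902, 0.0806]
ee_rot: [-3.093, 0.546, 0.0]
force: [-0.4, 0.9, -0.1]
width: 0.293
gripper_force: 49.9
```

Call:
{"api": "nudge_tcp", "payload": {
  "segments": {"moves":[[0, 0, -0.02, 0, 0], [0, 0, -0.04, 0, 0], [0, 0, -0.04, 0, 0], [0, 0, -0.04, 0, 0], [0, 0, -0.03, 0, 0], [0, 0, 0, 0, 0], [0, 0, 0, 0, 0]]}
}}

```text
clock: 16.75
position: [0.5091, -0.2901, 0.25]
ee_rot: [-3.093, 0.546, 0.001]
force: [0.9, -0.1, -6.1]
width: 0.293
gripper_force: 49.9
```

Run:
```python
from h import *
plan([.589,.0068,.25],np.radians(70.2))
```

```text
TCP [ 0.5091 -0.2901  0.25  ] tool d [-2.660e-02 -3.063e-01  1.000e-04] turn -0.004 j7 -1.28 tilt [-5.e-04  6.e-04 -1.e+00]
```

Call:
{"api": "nudge_tcp", "payload": {
  "segments": {"moves":[[-0.0033, -0.0383, -0.005, 0, 0], [-0.0033, -0.0383, -0.005, 0, 0], [-0.0033, -0.0383, 0, 0, 0], [-0.0033, -0.0383, 0, 0, 0], [-0.0033, -0.0383, 0, 0, 0], [-0.0033, -0.0383, 0, 0, 0], [-0.0033, -0.0383, 0, 0, 0], [-0.0033, -0.0382, 0, 0, 0], [0, 0, 0, 0, 0], [0, 0, 0, 0, 0]]}
}}

```text
clock: 17.75
position: [0.5884, 0.0078, 0.258]
ee_rot: [3.093, -0.542, -0.007]
force: [0.2, -0.8, -4.9]
width: 0.298
gripper_force: 50.0
```

Run:
```python
from h import *
plan([.589,.0068,.238],np.radians(70.2))
b=shot("side","sd5");a=shot("scene","sc5")
```

```text
TCP [0.5884 0.0078 0.258 ] tool d [0.001  0.0007 0.02  ] turn -0.0013 j7 -1.84 tilt [-4.6e-03 -7.0e-04 -1.0e+00]
```

Call:
{"api": "nudge_tcp", "payload": {
  "segments": {"moves":[[0.001, 0.0007, 0.01, 0, 0], [0, 0, 0.01, 0, 0], [0, 0, 0, 0, 0]]}
}}

```text
clock: 18.15
position: [0.5889, 0.0047, 0.2385]
ee_rot: [3.092, -0.548, -0.005]
force: [0.2, -0.4, -5.2]
width: 0.295
gripper_force: 50.0
```

Call:
{"api": "nudge_tcp", "payload": {
  "segments": {"moves":[[0, 0, 0.004, 0, 0], [0, 0, 0, 0, 0]]}
}}

```text
clock: 18.35
position: [0.5901, 0.0052, 0.2363]
ee_rot: [3.093, -0.547, -0.001]
force: [0.5, -0.8, -5.2]
width: 0.296
gripper_force: 50.0
```

Call:
{"api": "nudge_tcp", "payload": {
  "segments": {"moves":[[0, 0, 0.003, 0, 0], [0, 0, 0, 0, 0]]}
}}

```text
clock: 18.55
position: [0.5903, 0.0054, 0.2336]
ee_rot: [-3.094, 0.546, 0.0]
force: [-0.3, 0.3, -5.3]
width: 0.296
gripper_force: 50.0
```

Call:
{"api": "nudge_tcp", "payload": {
  "segments": {"moves":[[0, 0, 0.003, 0, 0], [0, 0, 0, 0, 0]]}
}}

```text
clock: 18.75
position: [0.5902, 0.0054, 0.2304]
ee_rot: [3.094, -0.546, -0.001]
force: [-0.5, -0.0, -5.1]
width: 0.297
gripper_force: 50.0
```

Call:
{"api": "nudge_tcp", "payload": {
  "segments": {"moves":[[0, 0, 0.003, 0, 0], [0, 0, 0, 0, 0]]}
}}

```text
clock: 18.95
position: [0.5905, 0.0053, 0.2278]
ee_rot: [-3.094, 0.546, -0.001]
force: [0.3, 0.5, -5.0]
width: 0.296
gripper_force: 50.0
```

Call:
{"api": "nudge_tcp", "payload": {
  "segments": {"moves":[[0, 0, 0.002, 0, 0], [0, 0, 0, 0, 0]]}
}}

```text
clock: 19.15
position: [0.5908, 0.0053, 0.2265]
ee_rot: [-3.093, 0.546, -0.002]
force: [-2.0, 0.1, 4.2]
width: 0.291
gripper_force: 50.0
```

Call:
{"api": "nudge_tcp", "payload": {
  "segments": {"moves":[[0, 0, 0.002, 0, 0], [0, 0, 0, 0, 0]]}
}}

```text
clock: 19.35
position: [0.5909, 0.0054, 0.2245]
ee_rot: [-3.093, 0.546, -0.002]
force: [0.1, 0.8, 4.4]
width: 0.295
gripper_force: 50.0
```

Call:
{"api": "nudge_tcp", "payload": {
  "segments": {"moves":[[0, 0, -0.012, 0, 0], [0, 0, 0, 0, 0], [0, 0, 0, 0, 0]]}
}}

```text
clock: 19.65
position: [0.5904, 0.0054, 0.2358]
ee_rot: [-3.094, 0.546, -0.0]
force: [-0.6, -0.6, -6.0]
width: 0.29
gripper_force: 50.0
```

Call:
{"api": "nudge_tcp", "payload": {
  "segments": {"moves":[[0, 0, 0.01, 0, 0], [0, 0, 0.003, 0, 0], [0, 0, 0.002, 0, 0], [0, 0, 0, 0, 0]]}
}}

```text
clock: 20.05
position: [0.5909, 0.0053, 0.221]
ee_rot: [-3.093, 0.547, -0.002]
force: [0.2, -0.1, 4.5]
width: 0.295
gripper_force: 50.0
```

Call:
{"api": "nudge_tcp", "payload": {
  "segments": {"moves":[[0, 0, 0.003, 0, 0], [0, 0, 0, 0, 0]]}
}}

```text
clock: 20.25
position: [0.5912, 0.0053, 0.2187]
ee_rot: [-3.093, 0.546, -0.003]
force: [-1.3, 0.1, 8.3]
width: 0.3
gripper_force: 50.0
```

Call:
{"api": "nudge_tcp", "payload": {
  "segments": {"moves":[[0, 0, 0.003, 0, 0], [0, 0, 0, 0, 0]]},
  "grip_n": 60
}}

```text
clock: 20.45
position: [0.5922, 0.0052, 0.2181]
ee_rot: [-3.092, 0.546, -0.008]
force: [-6.0, -0.4, 26.9]
width: 0.292
gripper_force: 60.0
```

Call:
{"api": "nudge_tcp", "payload": {
  "segments": {"moves":[[0, 0, 0.002, 0, 0], [0, 0, 0, 0, 0], [0, 0, 0, 0, 0]]}
}}

```text
clock: 20.75
position: [0.5933, 0.005, 0.2177]
ee_rot: [-3.091, 0.546, -0.012]
force: [-7.8, -0.4, 37.5]
width: 0.294
gripper_force: 60.0
```

Call:
{"api": "nudge_tcp", "payload": {
  "segments": {"moves":[[0, 0, -0.02, 0, 0], [0, 0, -0.02, 0, 0], [0, 0, 0, 0, 0], [0, 0, 0, 0, 0]]}
}}

```text
clock: 21.15
position: [0.5899, 0.0055, 0.2516]
ee_rot: [3.094, -0.546, -0.002]
force: [-0.8, -0.2, -6.1]
width: 0.294
gripper_force: 60.0
```

Run:
```python
from h import *
plan([.510,-.2888,.25],np.radians(70.2));shot("side","sd6");shot("scene","sc6")
```

```text
TCP [0.5899 0.0055 0.2516] tool d [0.0257 0.3038 0.0017] turn -0.004 j7 -1.84 tilt [-0.001 -0.    -1.   ]
```

Call:
{"api": "nudge_tcp", "payload": {
  "segments": {"moves":[[0.0032, 0.038, 0, 0.004, 0], [0.0032, 0.038, 0, 0, 0], [0.0032, 0.038, 0, 0, 0], [0.0032, 0.038, 0, 0, 0], [0.0032, 0.038, 0, 0, 0], [0.0032, 0.038, 0, 0, 0], [0.0032, 0.038, 0, 0, 0], [0.0032, 0.038, 0, 0, 0], [0, 0, 0, 0, 0], [0, 0, 0, 0, 0]]}
}}

```text
clock: 22.25
position: [0.5081, -0.2895, 0.2515]
ee_rot: [-3.092, 0.557, 0.003]
force: [1.2, 0.5, -5.4]
width: 0.297
gripper_force: 60.0
```

Run:
```python
from h import *
plan([.510,-.2888,.095],np.radians(70.2))
```

```text
TCP [ 0.5081 -0.2895  0.2515] tool d [ 0.0018 -0.0014  0.1565] turn -0.0109 j7 -1.29 tilt [-1.9e-03  5.0e-04 -1.0e+00]
```

Call:
{"api": "nudge_tcp", "payload": {
  "segments": {"moves":[[0, 0, 0.04, 0, 0], [0, 0, 0.04, 0, 0], [0, 0, 0.04, 0, 0], [0, 0, 0.03, 0, 0], [0, 0, 0.006, 0, 0], [0, 0, 0, 0, 0], [0, 0, 0, 0, 0]]}
}}

```text
clock: 22.95
position: [0.5104, -0.2889, 0.0981]
ee_rot: [3.092, -0.551, 0.003]
force: [0.5, -0.2, -5.3]
width: 0.29
gripper_force: 60.0
```

Call:
{"api": "nudge_tcp", "payload": {
  "segments": {"moves":[[0, 0, 0.006, 0, 0], [0, 0, 0.005, 0, 0], [0, 0, 0, 0, 0]]}
}}

```text
clock: 23.25
position: [0.5091, -0.2885, 0.0856]
ee_rot: [-3.092, 0.552, 0.0]
force: [-0.2, -0.2, -5.9]
width: 0.293
gripper_force: 60.0
```

Call:
{"api": "nudge_tcp", "payload": {
  "segments": {"moves":[[0, 0, 0.003, 0, 0], [0, 0, 0, 0, 0]]}
}}

```text
clock: 23.45
position: [0.5091, -0.2887, 0.0826]
ee_rot: [-3.092, 0.553, 0.0]
force: [-0.9, 0.5, -5.9]
width: 0.295
gripper_force: 60.0
```

Call:
{"api": "nudge_tcp", "payload": {
  "segments": {"moves":[[0, 0, 0.0015, 0, 0], [0, 0, 0, 0, 0]]}
}}

```text
clock: 23.65
position: [0.5092, -0.2888, 0.0811]
ee_rot: [-3.093, 0.553, 0.0]
force: [0.2, -0.5, -5.0]
width: 0.291
gripper_force: 60.0
```

Call:
{"api": "nudge_tcp", "payload": {
  "segments": {"moves":[[0, 0, 0.0015, 0, 0], [0, 0, 0, 0, 0]]}
}}

```text
clock: 23.85
position: [0.5095, -0.2889, 0.0805]
ee_rot: [-3.092, 0.553, -0.001]
force: [-1.7, 1.9, 3.3]
width: 0.293
gripper_force: 60.0
```

Call:
{"api": "nudge_tcp", "payload": {
  "segments": {"moves":[[0, 0, 0, 0, 0.35], [0, 0, 0, 0, 0.45], [0, 0, 0, 0, 0.6], [0, 0, 0, 0, 0.8], [0, 0, 0, 0, 1], [0, 0, 0, 0, 1], [0, 0, -0.02, 0, 1], [0, 0, -0.04, 0, 1], [0, 0, -0.04, 0, 1], [0, 0, -0.04, 0, 1]]}
}}

```text
clock: 24.85
position: [0.5089, -0.2887, 0.2212]
ee_rot: [3.092, -0.553, -0.001]
force: [0.4, 0.2, 1.0]
width: 0.991
gripper_force: 0.0
```

Call:
{"api": "nudge_tcp", "payload": {
  "segments": {"moves":[[-0.03, 0, -0.03, 0, 1], [-0.03, 0, 0, 0, 1], [0, 0, 0, 0, 1], [0, 0, 0, 0, 1], [0, 0, 0, 0, 1]]}
}}

```text
clock: 25.35
position: [0.4537, -0.2679, 0.2495]
ee_rot: [3.093, -0.552, 0.0]
force: [-0.4, 0.4, -0.7]
width: 0.998
gripper_force: 0.0
```

Run:
```python
from h import *
d=shot("wrist","p3");a=shot("scene","sc7");b=shot("side","sd7")
h=cv2.cvtColor(d["image"],cv2.COLOR_BGR2HSV).astype(int)
m=((h[...,0]>17)&(h[...,0]<32)&(h[...,1]>140)&(h[...,2]>90)).astype(np.uint8)
for c in cv2.findContours(m,0,1)[0]:
    if cv2.contourArea(c)>150: print("brass",cv2.boundingRect(c),cv2.minEnclosingCircle(c))
print(proj(d,[.5095,-.2889,.038]))
# pounder in fixed views before/after
A=load("sc1")["image"].astype(int);B=a["image"].astype(int)
for n,u,v,X,Y in(("scene",198,255,A,B),("side",382,192,load("sd1")["image"].astype(int),b["image"].astype(int))):
    print(n,"pounder patch diff",np.abs(X[v-35:v+30,u-20:u+20]-Y[v-35:v+30,u-20:u+20]).mean())
# key head in side view: column profile (bright top patch) before/after driving
ims=[]
for n in("sd4","sd7"):
    q=load(n);hh=cv2.cvtColor(q["image"],cv2.COLOR_BGR2HSV).astype(int)
    roi=hh[195:245,300:330];mm=((roi[...,2]>150)&(roi[...,1]<60)&(roi[...,0]>90)).astype(np.uint8)
    for c in cv2.findContours(mm,0,1)[0]:
        if cv2.contourArea(c)>10: M=cv2.moments(c);print(n,"bluish patch",300+M["m10"]/M["m00"],195+M["m01"]/M["m00"],M["m00"])
    print([np.round(proj(q,[.589,.007,.132+g]),1).tolist() for g in(.005,.018)])
```

```text
brass (299, 370, 272, 9) ((434.5, 375.5), 135.52316284179688)
brass (507, 298, 23, 61) ((516.5, 328.0666809082031), 30.2697811126709)
brass (101, 298, 21, 61) ((114.0, 328.07501220703125), 30.339946746826172)
brass (295, 144, 42, 44) ((315.0, 165.39535522460938), 21.971927642822266)
(np.float64(315.96081773126684), np.float64(163.64599160884717))
scene pounder patch diff 2.1946153846153846
side pounder patch diff 4.573333333333333
sd4 bluish patch 325.57062146892656 239.95197740112994 59.0
sd4 bluish patch 320.1904761904762 220.9047619047619 21.0
[[318.4, 225.3], [318.4, 219.8]]
sd7 bluish patch 325.3468834688347 240.0081300813008 61.5
sd7 bluish patch 320.0940170940171 225.23931623931622 19.5
[[318.4, 225.3], [318.4, 219.8]]
```

The pounder is back standing where it was. In the side view the key's top dropped by 4.3 px, about 10 mm, which leaves a gap of about 5 mm. That agrees with the force stop, so I hand it in.

```bash
python3 -c "
from cell import arm
print(arm.sign_off())"
```

```text
the job is handed in; nothing more can be done
None
```

The key was started by hand, let go, and driven in two separate taps until it came up hard, with its head about 5 mm above the hub; the pounder is standing upright on the bench again, and I handed the job in at about 25 s, with no verdict returned.

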